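# Set and lock the guarded air regulator on the valve test bench

## Robot

A 6-joint arm with a two-finger parallel gripper is mounted at the origin on the work surface. World frame = base frame: x ahead of the robot, y to its left, z up, the work surface at z = 0. Lengths are in m, angles in rad, forces in N, time in s.
With the tool pointing down it reaches from about 0.35 to 0.975 m from the base axis. Payload 4.9 kg.
Tool frame: the origin (TCP) lies at the very end of the fingers, on their centre line; the grasp point (between the pads) lies 19 mm behind it; z points along the fingers, y is the line along which they close (so a half turn about z gives the same grasp; the last joint's range is limited). The gripper opens to 85 mm and grips with 20 to 120 N. Pads are 22 mm wide; open, the fingers measure 114 mm over their backs; the gripper's body (76 mm by 85 mm) begins 54 mm behind the grasp point. The pads swing forward as they close: fully open they stand 13 mm farther back than shut.
Start: joints at [1.135, 0.053, 1.613, -0, 1.476, -0.119], TCP at [0.195, 0.594, 0.231] pointing down, gripper open.
Joint ranges: [-3.01, 3.01], [-1.01, 2.22], [0.06, 2.58], [-1.02, 4.17], [0.09, 2.62], [-3.14, 3.14]. Speed limits (rad/s): [2.57, 2.57, 3.14, 3.14, 3.14, 3.14].

## Interface

Orientations are given as a unit quaternion [w, x, y, z].
In Python, from plant import manip gives the robot as it stands.
- The arm moves only by the tool play_rows, never from a script. Its argument "series" is a list that holds one entry, the list of rows, each a list of 7 numbers: the shift along the world's x, y, z in m, then the turn, a rotation vector about the world's x, y, z in degrees, then the opening, from 0 (shut) to 1 (fully open). In form: [[[dx, dy, dz, rx, ry, rz, grip], ...]]. A call has 1 to 10 rows; each row shifts and turns the commanded pose from where the row before left it; what a row does not reach is not made up. A row lasts 1/10 s, in which the tool goes at most 50 mm and 8.59 degrees, less where a joint would pass 70% of its speed; a pose out of reach is approached as far as the arm can. A call with a gripper value outside its range is refused whole. The fingers move at their own pace and stop on an object; the grip force is fixed at half the most. Time passes only in rows, so rows that do not move let the fingers close. It gives the time, the measured TCP pose, the force, the opening and the grip force at its end, in the units of the state.
- manip.state(): the state, without advancing time (a new reading comes with each control period).
- manip.grab_frame(name): name is "side" or "top" or "wrist"; returns a dict with "frame" (480x640x3 uint8, blue, green, red), "mtx" (3x3 intrinsics, pixels), "k1" (the pictures are not rectified: a ray, as slopes to the right and down, at radius r is drawn at 1 + k1 r^2 times it, then the intrinsics apply), "R" (3x3) and "t" (3): a world point X has camera coordinates R X + t. Camera axes: x right, y down, z forward; pixel columns grow to the right and rows downward; lengths in m; the calibration is good to about 2 mm. A picture is of the moment at which its call begins. There is no depth.
- manip.job_done(): hands the job in; it is judged then, once.
The state is a dict: "time": time; "joint_pos": joint angles; "joint_vel": joint speeds; "joint_efforts": joint torques, N m; "tool_pos": TCP position; "tool_rot": TCP orientation; "contact_force": force on the tool from outside, world axes, zero at the start; "ft_torque": the same for the moment, N m; "gripper_width": opening from 0.0 (shut) to 1.0 (fully open); "grasp_force": force on a finger pad.
Only numpy, scipy, OpenCV 4.12 (cv2) and the standard library are available. Lean on these libraries where they do the work, as an engineer would, in place of code of your own. Each camera call takes 0.05 s, during which the arm holds its last target. There are 200 camera calls.

## Task

The test bench's air pressure is too low: flip up the clear cover over the regulator knob and leave it propped on its drop stay, then turn the knob until the gauge's long hand meets the set hand. Push the knob down to lock it there, feeling with light pressure and small turns for the nearest locking notch until it drops fully home; never force it, do not let the cover slam, and leave the other things on the bench where they are.

Things in the scene. Friction and masses are not known exactly. Their poses are not given: they have to be found in the camera images.
- station: Air-regulator station: grey steel housing fixed to the bench, deck 50 mm high, place and yaw vary. Origin on the bench straight under the knob's axis; x points from its front (robot side) to the cover's hinge, y to its left, z up. Housing x -85..+90, y -203..+113 mm. The guard well round the knob is x -68..+68, y -75..+75 mm inside, 4 mm walls to 125 mm above the bench (front wall 110).
- lid_hinge (a point): Middle of the cover's hinge axis, along the station's y, at station x 76, y 0 mm, 129 mm above the bench.
- lid (a joint): Clear flat flip cover 154 x 164 x 4 mm over the well, hinged on the far side and sprung shut (closing moment about 0.3 N m shut, 0.15 upright); rad, 0 = shut and level, grows as it opens, 1.80 = stop. Let go unpropped it slams shut. Lifted past about 1.6 its drop stay falls behind a cleat; lowered gently again it then rests propped at about 1.48.
- lid_pull (a point): Middle of the cover's handle, a black bow handle: a round bar 10 mm thick along the station's y between two posts 90 mm apart, its centre 40 mm above the cover's mid-plane (outer side) and 142 mm from the hinge axis along the cover (12 mm from its free edge); 169 mm above the bench when shut. It swings with the cover about the hinge.
- stay (a joint): The drop stay, a flat steel leg 75 mm long on the cover's left edge, pivoted on the cover 60 mm from the hinge; rad, its angle to the cover, 0 = folded along the cover, about 2.4 when it props the cover. It swings down by its own weight, its foot sliding along the steel track beside the well.
- stay_foot (a point): The stay's foot, a cross pin 8 mm thick. It rides along the track (125 mm above the bench, left of the well), climbs the ramp of a cleat 7 mm high and drops behind it, about 50 mm from the hinge axis; foot centre 129 mm above the bench when down on the track.
- knob_top (a point): Centre of the knob's top face: round black fluted knob 48 mm across, 34 mm tall, upright axis; its top is 117 mm above the bench when up (unlocked) and about 108.5 mm when locked.
- knob (a joint): Turn of the regulator knob, rad, grows clockwise seen from above and raises the pressure: the gauge hand moves 0.3 rad for each rad. Turns freely against about 0.06 N m while up.
- lock (a joint): How far the knob is pushed down, m: 0 = up, unlocked; about 0.0085 = fully home, locked. It stays where left; sliding it takes about 4 N. Four lugs under it face a collar with a notch every 45 degrees of turn, whose phase is not shown and differs each time. Off a notch it stops on the teeth at about 0.003 to 0.004; within about 2.5 degrees of a notch it goes home and then cannot turn.
- knob_lugs: The plastic lugs under the knob, hidden by it, 20 mm from its axis; origin on the axis at the knob's underside, turns with it. They are strained by more than 30 N, pressing or twisting (about 0.6 N m once in a notch).
- bonnet: The regulator's fixed body under the knob, with the notched collar on top: 49 mm across, from 50 to 74 mm above the bench; origin on the knob's axis at 50 mm.
- needle (a joint): The long thin black hand of the face-up gauge (108 mm across, centre at station x 22, y -143 mm, top 92 mm above the bench); rad, clockwise seen from above. 0 is 1.6 rad up the scale; the whole scale is 4.71 rad.
- set_hand (a joint): The gauge's set hand: shorter, with a broad square flag; same zero and sense as the long hand. It marks the pressure wanted and stays put.
- needle_tip (a point): Point on the long hand 38 mm from the gauge's centre.
- set_tip (a point): Point at the outer edge of the set hand's flag, 38 mm from the gauge's centre.
- coupling: loose hose coupling standing on the station's deck, brass with a steel nipple, 25 mm across, 40 mm high; origin under its centre
- valve: loose solenoid valve on the bench: aluminium block 124 x 34 x 36 mm with ports, black coil on top to 74 mm; origin under its centre
- wrench: loose steel open-ended wrench, 170 mm, lying on the bench beside the station; origin under its middle
- bush: loose black rubber spring bush, 52 mm across, 45 mm high; origin under its centre
- carton: loose small carton 85 x 110 x 70 mm; origin under its centre
- tape: loose roll of packing tape lying flat, 96 mm across, 48 mm high; origin under its centre
- sealant: loose white bottle of thread sealant, 48 mm across, 115 mm high; origin under its centre

How it is judged:
On the way, in this order (a step that is already met when the one before it is completed fails the run):
1. the cover stands open on its stay, let go (value of joint lid between 1.38 and 1.62 rad and value of joint stay above 2.2 rad and contact force between lid and the fingers below 0.1 N), for 0.3 s.
2. with the cover propped, the knob has brought the long hand to the set hand (value of joint lid between 1.38 and 1.62 rad and value of joint stay above 2.2 rad and horizontal distance between needle_tip and set_tip below 0.01 m), for 0.1 s.
At the end, for the whole second after the job is handed in: The cover is left open on its stay (1.38 to 1.62 rad, at rest), the knob is pushed home in a locking notch (more than 6.5 mm down, at rest), and the tip of the gauge's long hand is within 10 mm of the set hand's tip, which the nearest notch always allows (all of step 2 and value of joint lock above 0.0065 m and angular speed of knob_lugs below 0.2 rad/s and velocity of joint lid between -0.2 and 0.2 rad/s); the robot touches nothing.
It fails at once if the knob's locking lugs bear on the collar with more than 30 N (knob forced) (contact force between knob_lugs and bonnet above 30 N).
It fails at once if the cover slams (closes faster than 5 rad/s) (velocity of joint lid below -5 rad/s).
It fails at once if a bystander is shifted by more than 30 mm or knocked over (distance of any of coupling, valve, wrench, bush, carton, tape, sealant from where it was at the start of the episode above 0.03 m or angle between any of coupling, valve, sealant, bush's own z axis and vertical above 0.5 rad).
It also fails if it takes over 72 s, if anything falls off the work surface, if the arm or the gripper's body presses on something with over 40 N, if the wrist force passes 120 N, or if a joint passes its speed limit or range.

## Working session

There is one attempt and no reset: what is moved stays moved. The work goes in short steps, Python scripts to look and compute and a tool call to move; the robot and the scene stay as the last step left them, time stands still between calls to the robot, and variables do not carry over. Pictures are saved under pics/ and viewed, at most 10 in all, crops included, and the job is handed in when it is done.

Besides the shell and the picture viewer there is one more tool, called after "Call:" by a JSON object that holds its "fn" and its "kwargs", one argument or row to a line. play_rows: Moves the arm, as the interface text tells. Its arguments: {"type":"object","properties":{"series":{"type":"array"}},"required":["series"]}

```bash
mkdir -p pics
cat > h.py <<'E'
import numpy as np, cv2
from plant import manip
def cam(n,save=None):
    f=manip.grab_frame(n)
    if save: cv2.imwrite('pics/'+save,f["frame"])
    np.savez('last_%s.npz'%n,**{k:np.array(f[k]) for k in f})
    return f
def load(n): return np.load('last_%s.npz'%n)
def proj(f,X):
    X=np.atleast_2d(X); c=X@np.array(f["R"]).T+np.array(f["t"]); s=c[:,:2]/c[:,2:]
    s=s*(1+float(f["k1"])*(s**2).sum(1,keepdims=True)); K=np.array(f["mtx"])
    return s*[K[0,0],K[1,1]]+[K[0,2],K[1,2]]
def onplane(f,uv,z):
    K=np.array(f["mtx"]);d=np.array([float(f["k1"]),0,0,0])
    # model: drawn = s*(1+k1 r^2) -> opencv
    s=cv2.undistortPoints(np.array([[uv]],float),K,d).ravel()
    R=np.array(f["R"]);t=np.array(f["t"]); C=-R.T@t; r=R.T@np.array([s[0],s[1],1])
    return C+r*(z-C[2])/r[2]
E
python3 - <<'E'
from h import *
cam("top","top1.png");cam("side","side1.png")
print(manip.state())
E
```

```text
{'time': 0.1, 'joint_pos': array([ 1.13499678e+00,  5.33080543e-02,  1.61414143e+00, -2.34265060e-05,
        1.47600845e+00, -1.18984121e-01]), 'joint_vel': array([-0.00113659, -0.00099281, -0.00298099,  0.00130717, -0.00150822,
        0.00040047]), 'joint_efforts': array([ 3.04148052e-04, -3.94899952e+01, -3.71365142e+01, -1.63020295e-04,
        3.91631547e-03,  5.49244277e-06]), 'tool_pos': array([0.19447208, 0.59338504, 0.2301844 ]), 'tool_rot': array([-2.44188507e-04,  1.57744883e-01,  9.87479459e-01, -9.00183409e-04]), 'contact_force': array([0.85888232, 0.0396828 , 0.53809618]), 'ft_torque': array([ 0.0006881 , -0.00139537,  0.01227839]), 'grasp_force': 0.0, 'gripper_width': 0.996319710535656}
```

View pics/top1.png

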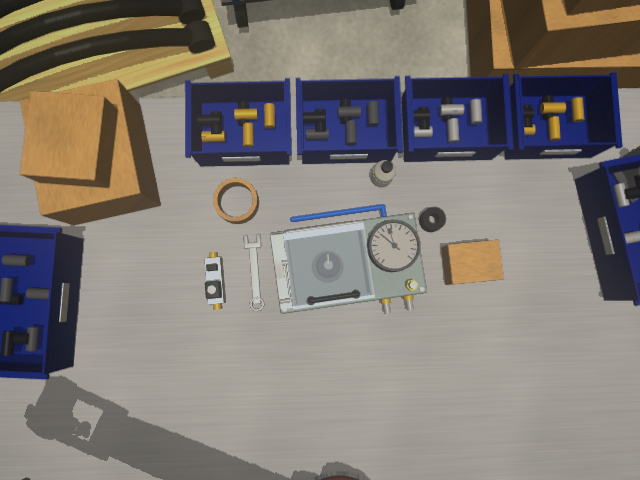

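View pics/side1.png

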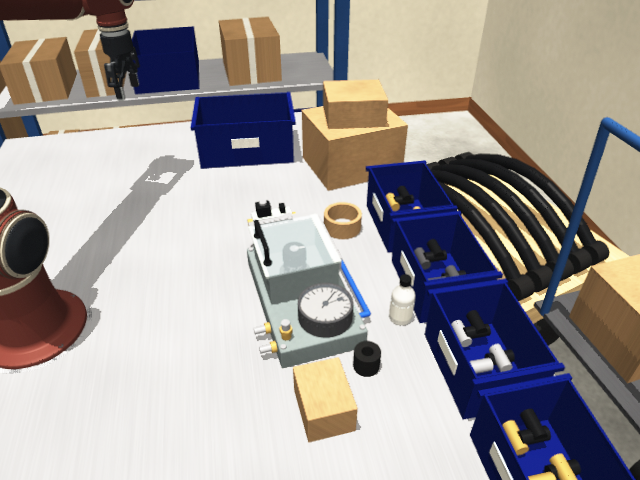

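The top view shows the gauge at (394,245), the knob at (328,265), and the handle from (310,301) to (357,295). I'll fit the station pose from these.

```bash
cat >> h.py <<'E'
def st2w(p,P):
    c,s=np.cos(p[2]),np.sin(p[2]);P=np.atleast_2d(P)/1000.
    return np.c_[p[0]+c*P[:,0]-s*P[:,1],p[1]+s*P[:,0]+c*P[:,1],P[:,2]]
E
python3 - <<'E'
from h import *
from scipy.optimize import least_squares
T=load("top");S=load("side")
P=[(22,-143,92),(-66,45,169),(-66,-45,169),(-85,-203,50),(90,-203,50),(-85,113,50),(0,0,117)]
uv=[(394,245),(311,301),(356,295),(426,292),(414,213),(280,313),(328,265)]
Ps=[(22,-143,92)];us=[(326,305)]
r=lambda p:np.r_[(proj(T,st2w(p,P))-uv).ravel(),(proj(S,st2w(p,Ps))-us).ravel()]
g=onplane(T,(328,265),.117);print(g)
s=least_squares(r,[g[0],g[1],0.1],loss='soft_l1');p=s.x;print(p,s.fun.round(1));np.save('pose.npy',p)
big=[]
for f,c in((T,(345,260)),(S,(300,270))):
    im=f["frame"].copy();im=im[c[1]-75:c[1]+75,c[0]-100:c[0]+100];im=cv2.resize(im,None,fx=4,fy=4,interpolation=cv2.INTER_CUBIC)
    for X in P+[(0,0,0)]*0+[(-72,79,125),(-72,-79,110),(72,79,125),(72,-79,125)]:
        q=(proj(f,st2w(p,X))[0]-[c[0]-100,c[1]-75]+.5)*4
        cv2.drawMarker(im,tuple(int(v) for v in q),(0,0,255),cv2.MARKER_CROSS,14,1)
    big.append(im)
cv2.imwrite('pics/ov.png',cv2.resize(np.hstack(big),(800,300)));cv2.imwrite('pics/ovT.png',big[0])
E
```

```text
[0.5525037  0.01096476 0.117     ]
[0.55300162 0.01118529 0.11634407] [ 0.3  0.2 -0.7 -0.4  0.7 -1.1  1.   0.6  0.1 -1.  -0.1  0.8 -0.1 -0.2
 -1.4 -4.6]
```

View pics/ovT.png

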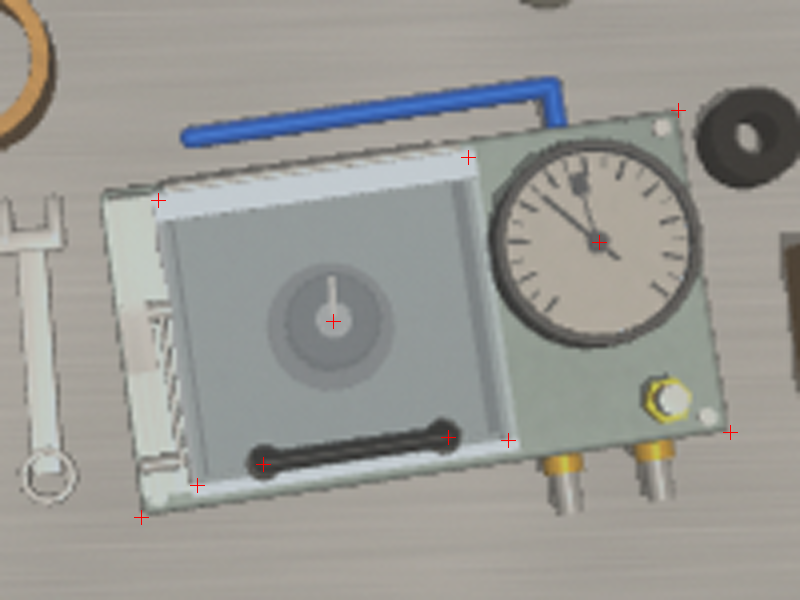

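Call:
{"fn": "play_rows", "kwargs": {
  "series": [
    [[0.021,-0.042,0,0,0,-4.65,0.6],[0.021,-0.042,0,0,0,-4.65,0.6],[0.021,-0.042,0,0,0,-4.65,0.6],[0.021,-0.042,0,0,0,-4.65,0.6],[0.021,-0.042,0,0,0,-4.65,0.6],[0.021,-0.042,0,0,0,-4.65,0.6],[0.021,-0.042,0,0,0,-4.65,0.6],[0.021,-0.042,0,0,0,-4.65,0.6],[0.021,-0.042,0,0,0,-4.65,0.6],[0.021,-0.042,0,0,0,-4.65,0.6]]
  ]
}}

```text
time: 1.1
tool_pos: [0.4049, 0.172, 0.231]
tool_rot: [0.0, 0.536, 0.844, 0.0]
contact_force: [0.5, -0.4, -0.4]
gripper_width: 0.601
grasp_force: 0.0
```

Call:
{"fn": "play_rows", "kwargs": {
  "series": [
    [[0.021,-0.042,0,0,0,-4.65,0.6],[0.021,-0.042,0,0,0,-4.65,0.6],[0.021,-0.042,0,0,0,-4.65,0.6],[0.02,-0.044,0,0,0,-4.65,0.6],[0,0,0,0,0,0,0.6],[0,0,0,0,0,0,0.6]]
  ]
}}

```text
time: 1.7
tool_pos: [0.4875, 0.003, 0.2306]
tool_rot: [-0.001, 0.665, 0.747, -0.0]
contact_force: [0.1, -0.3, 0.6]
gripper_width: 0.603
grasp_force: 0.0
```

Run:
```python
from h import *
f=cam("wrist");p=np.load('pose.npy')
s=manip.state();print(s["time"],s["tool_pos"],s["tool_rot"],s["contact_force"],s["gripper_width"])
h=st2w(p,[(-66,0,169),(-66,45,169),(-66,-45,169),(0,0,117),(22,-143,92)]);print(h)
im=f["frame"].copy()
for q in proj(f,h): cv2.drawMarker(im,tuple(int(v) for v in q),(0,0,255),cv2.MARKER_CROSS,14,1)
cv2.imwrite('pics/w1.png',im)
```

```text
1.75 [0.48730618 0.00397022 0.23072247] [-6.80924392e-04  6.64353601e-01  7.47418085e-01 -1.88458443e-04] [-0.31317834  0.61762645 -1.46996896] 0.6002058273765682
[[ 0.4874478   0.00352389  0.169     ]
 [ 0.48222412  0.04821967  0.169     ]
 [ 0.49267148 -0.0411719   0.169     ]
 [ 0.55300162  0.01118529  0.117     ]
 [ 0.59145258 -0.12829419  0.092     ]]
```

View pics/w1.png

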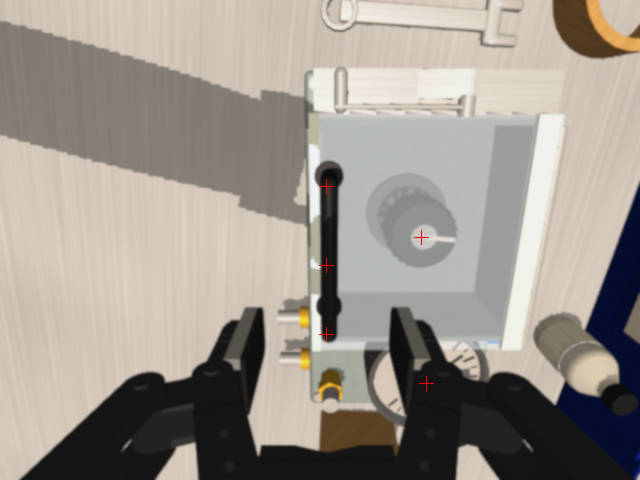

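The wrist view puts the handle bar at x≈329 px, midway between the fingers, within about 1 mm of the prediction. I'll descend and grip it.

Call:
{"fn": "play_rows", "kwargs": {
  "series": [
    [[0.0005,0,-0.03,0,0,0,0.6],[0,0,-0.03,0,0,0,0.6],[0,0,-0.02,0,0,0,0.5],[0,0,0,0,0,0,0.3],[0,0,0,0,0,0,0],[0,0,0,0,0,0,0],[0,0,0,0,0,0,0],[0,0,0,0,0,0,0]]
  ]
}}

```text
time: 2.55
tool_pos: [0.4884, 0.0048, 0.1524]
tool_rot: [-0.0, 0.664, 0.748, 0.001]
contact_force: [-3.4, 4.6, 1.8]
gripper_width: 0.091
grasp_force: 58.8
```

Run:
```python
import numpy as np
# handle displacement in world for theta steps
a=0.1163
H=lambda t:np.array([-142*np.cos(t)+40*np.sin(t),142*np.sin(t)+40*np.cos(t)])
ts=list(np.linspace(0,1.72,21))
for t0,t1 in list(zip(ts[:-1],ts[1:]))+[(1.72,1.64),(1.64,1.56),(1.56,1.52),(1.52,1.48)]:
    d=(H(t1)-H(t0))/1000;print("%.2f [%.4f,%.4f,%.4f]"%(t1,d[0]*np.cos(a),d[0]*np.sin(a),d[1]))
```

```text
0.09 [0.0039,0.0005,0.0120]
0.17 [0.0049,0.0006,0.0117]
0.26 [0.0059,0.0007,0.0112]
0.34 [0.0069,0.0008,0.0106]
0.43 [0.0077,0.0009,0.0100]
0.52 [0.0086,0.0010,0.0093]
0.60 [0.0093,0.0011,0.0085]
0.69 [0.0100,0.0012,0.0077]
0.77 [0.0106,0.0012,0.0068]
0.86 [0.0112,0.0013,0.0058]
0.95 [0.0116,0.0014,0.0049]
1.03 [0.0120,0.0014,0.0038]
1.12 [0.0123,0.0014,0.0028]
1.20 [0.0125,0.0015,0.0017]
1.29 [0.0126,0.0015,0.0006]
1.38 [0.0126,0.0015,-0.0005]
1.46 [0.0125,0.0015,-0.0016]
1.55 [0.0123,0.0014,-0.0026]
1.63 [0.0121,0.0014,-0.0037]
1.72 [0.0117,0.0014,-0.0047]
1.64 [-0.0109,-0.0013,0.0044]
1.56 [-0.0112,-0.0013,0.0035]
1.52 [-0.0057,-0.0007,0.0014]
1.48 [-0.0057,-0.0007,0.0012]
```

Call:
{"fn": "play_rows", "kwargs": {
  "series": [
    [[0.0039,0.0005,0.012,0,0,0,0],[0.0049,0.0006,0.0117,0,0,0,0],[0.0059,0.0007,0.0112,0,0,0,0],[0.0069,0.0008,0.0106,0,0,0,0],[0.0077,0.0009,0.01,0,0,0,0],[0.0086,0.001,0.0093,0,0,0,0],[0.0093,0.0011,0.0085,0,0,0,0]]
  ]
}}

```text
time: 3.25
tool_pos: [0.5339, 0.0101, 0.2267]
tool_rot: [-0.003, 0.664, 0.748, -0.002]
contact_force: [-10.2, 5.8, 5.5]
gripper_width: 0.09
grasp_force: 58.7
```

Call:
{"fn": "play_rows", "kwargs": {
  "series": [
    [[0.01,0.0012,0.0077,0,0,0,0],[0.0106,0.0012,0.0068,0,0,0,0],[0.0112,0.0013,0.0058,0,0,0,0],[0.0116,0.0014,0.0049,0,0,0,0],[0.012,0.0014,0.0038,0,0,0,0],[0.0123,0.0014,0.0028,0,0,0,0]]
  ]
}}

```text
time: 3.85
tool_pos: [0.6041, 0.0181, 0.2614]
tool_rot: [0.001, 0.664, 0.748, 0.001]
contact_force: [-5.8, 5.4, 5.8]
gripper_width: 0.088
grasp_force: 61.4
```

Call:
{"fn": "play_rows", "kwargs": {
  "series": [
    [[0.0125,0.0015,0.0017,0,0,0,0],[0.0126,0.0015,0.0006,0,0,0,0],[0.0126,0.0015,-0.0005,0,0,0,0],[0.0125,0.0015,-0.0016,0,0,0,0],[0.0123,0.0014,-0.0026,0,0,0,0],[0.0121,0.0014,-0.0037,0,0,0,0],[0.0117,0.0014,-0.0047,0,0,0,0],[0,0,0,0,0,0,0],[0,0,0,0,0,0,0]]
  ]
}}

```text
time: 4.75
tool_pos: [0.6917, 0.0281, 0.2484]
tool_rot: [0.002, 0.664, 0.748, 0.002]
contact_force: [0.5, 4.7, 6.0]
gripper_width: 0.089
grasp_force: 63.1
```

Run:
```python
from h import *
f=cam("side");im=f["frame"][150:350,190:420];im=cv2.resize(im,None,fx=3,fy=3,interpolation=cv2.INTER_CUBIC)
cv2.imwrite('pics/s2.png',im[:,:]);print(manip.state()["tool_pos"])
```

```text
[0.69163237 0.0281221  0.24856509]
```

View pics/s2.png

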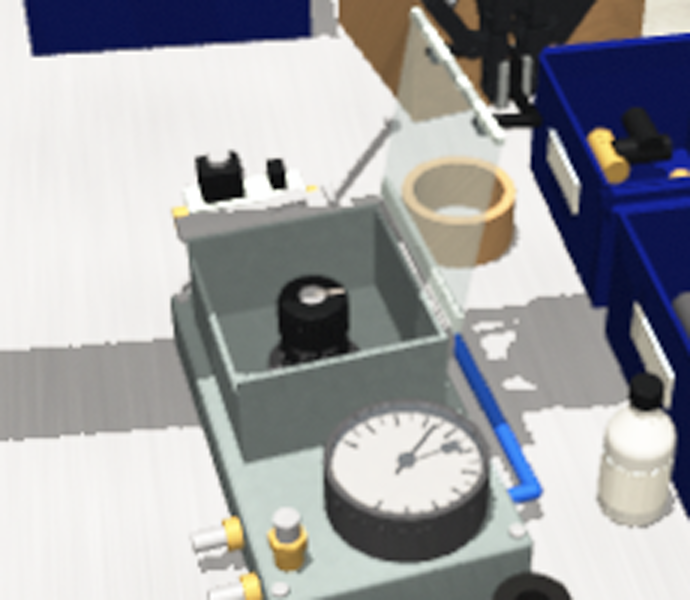

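The side view shows the cover past upright and the stay hanging from (393,125) to (335,200) on the track. I'll lower the cover gently.

Call:
{"fn": "play_rows", "kwargs": {
  "series": [
    [[-0.0055,-0.0006,0.0022,0,0,0,0],[-0.0055,-0.0006,0.0022,0,0,0,0],[-0.0056,-0.0006,0.0018,0,0,0,0],[-0.0056,-0.0006,0.0018,0,0,0,0],[-0.0057,-0.0007,0.0014,0,0,0,0],[-0.003,-0.0004,0.0006,0,0,0,0],[0,0,0,0,0,0,0]]
  ]
}}

```text
time: 5.5
tool_pos: [0.6608, 0.0243, 0.2596]
tool_rot: [0.003, 0.664, 0.748, 0.003]
contact_force: [1.2, 5.5, 7.2]
gripper_width: 0.092
grasp_force: 62.6
```

Call:
{"fn": "play_rows", "kwargs": {
  "series": [
    [[-0.003,-0.0004,0.0006,0,0,0,0],[-0.003,-0.0003,0.0006,0,0,0,0],[0,0,0,0,0,0,0]]
  ]
}}

```text
time: 5.8
tool_pos: [0.6557, 0.0237, 0.2606]
tool_rot: [0.004, 0.664, 0.748, 0.004]
contact_force: [4.9, 4.3, 5.4]
gripper_width: 0.088
grasp_force: 62.4
```

Call:
{"fn": "play_rows", "kwargs": {
  "series": [
    [[-0.002,-0.0002,0.0003,0,0,0,0],[0,0,0,0,0,0,0]]
  ]
}}

```text
time: 6.0
tool_pos: [0.6545, 0.0236, 0.2613]
tool_rot: [0.005, 0.664, 0.748, 0.005]
contact_force: [7.4, 5.0, 5.5]
gripper_width: 0.085
grasp_force: 61.7
```

The force now resists further lowering, so the stay has the load. I'll release and go straight up.

Call:
{"fn": "play_rows", "kwargs": {
  "series": [
    [[0,0,0,0,0,0,0.15],[0,0,0,0,0,0,0.2],[0,0,0,0,0,0,0.28],[0,0,0,0,0,0,0.28],[0,0,0.02,0,0,0,0.28],[0,0,0.03,0,0,0,0.28],[0,0,0.03,0,0,0,0.28],[0,0,0.03,0,0,0,0.28]]
  ]
}}

```text
time: 6.8
tool_pos: [0.65, 0.0228, 0.3673]
tool_rot: [-0.001, 0.664, 0.747, -0.001]
contact_force: [-0.2, 0.2, -0.3]
gripper_width: 0.278
grasp_force: 0.0
```

Run:
```python
from h import *
f=cam("side");im=f["frame"][110:310,190:420];im=cv2.resize(im,None,fx=3,fy=3,interpolation=cv2.INTER_CUBIC)
p=np.load('pose.npy')
H=lambda t,y:(76-142*np.cos(t)+40*np.sin(t),y,129+142*np.sin(t)+40*np.cos(t))
for t in(1.38,1.48,1.58):
  for y in (45,-45):
    q=(proj(f,st2w(p,H(t,y)))[0]-[190,110])*3;cv2.circle(im,tuple(int(v) for v in q),3,(0,0,255) if t==1.48 else (255,0,0),-1)
cv2.imwrite('pics/s3.png',im);print(manip.state()["tool_pos"])
t=cam("top")["frame"];cv2.imwrite('pics/t3.png',cv2.resize(t[195:315,240:440],None,fx=4,fy=4,interpolation=cv2.INTER_CUBIC))
```

```text
[0.65162379 0.02264511 0.3743693 ]
```

View pics/s3.png

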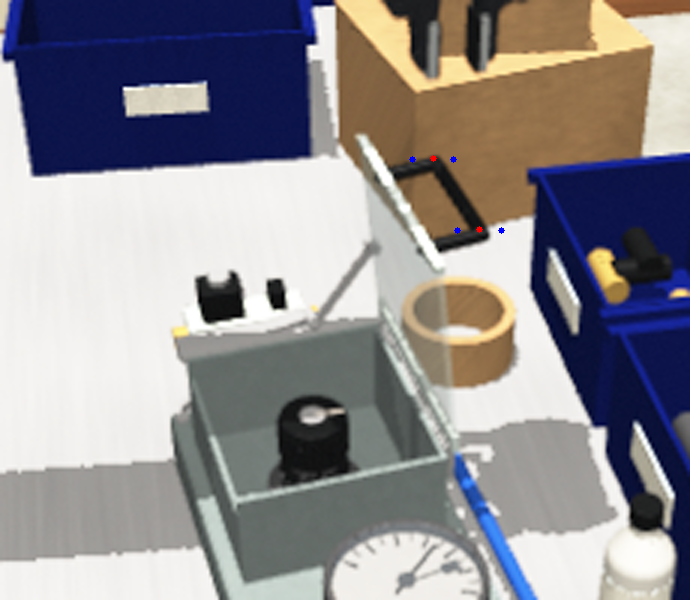

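The cover stands propped at about 1.48: the handle matches the red dots at (433,158) and (479,230). Next I'll measure the gauge hands and the wrist camera offset.

```bash
cat >> h.py <<'E'
def gauge(f,p):
    a=np.arange(0,360,1.0);out=[]
    g=cv2.cvtColor(f["frame"],cv2.COLOR_BGR2GRAY).astype(np.float32)
    for rr in ((12,24),(26,36)):   # angle clockwise from world +x, seen from above
        acc=0
        for r in np.linspace(*rr,9):
            c=st2w(p,(22,-143,92))[0]
            X=np.c_[c[0]+r/1e3*np.cos(np.radians(a)),c[1]-r/1e3*np.sin(np.radians(a)),np.full(360,.092)]
            q=proj(f,X).astype(np.float32)
            acc=acc+cv2.remap(g,q[:,0].reshape(1,-1),q[:,1].reshape(1,-1),cv2.INTER_LINEAR)[0]/9
        acc=np.median(acc)-acc
        b=[(int(i),int(acc[i])) for i in range(360) if acc[i]>15 and acc[i]>=acc[i-4:i+5].max(initial=-99) and acc[i]==max(acc[(i+k)%360] for k in range(-6,7))]
        out.append(b)
    return out
E
python3 - <<'E'
from h import *
p=np.load('pose.npy')
for n in("top","side"): print(n,gauge(load(n),p))
w=load("wrist");C=-w["R"].T@w["t"];print("wrist cam rel TCP",C-[.4873,.004,.2307])
E
```

```text
top [[(311, 66), (343, 40)], [(18, 16), (46, 15), (73, 20), (101, 18), (311, 65), (342, 74)]]
side [[(9, 29), (90, 15), (116, 53), (325, 65)], [(4, 93), (202, 35), (235, 46), (253, 22), (271, 59), (289, 19), (307, 50), (321, 57), (341, 41)]]
wrist cam rel TCP [-0.00910591  0.08233477  0.14212631]
```

View pics/t3.png

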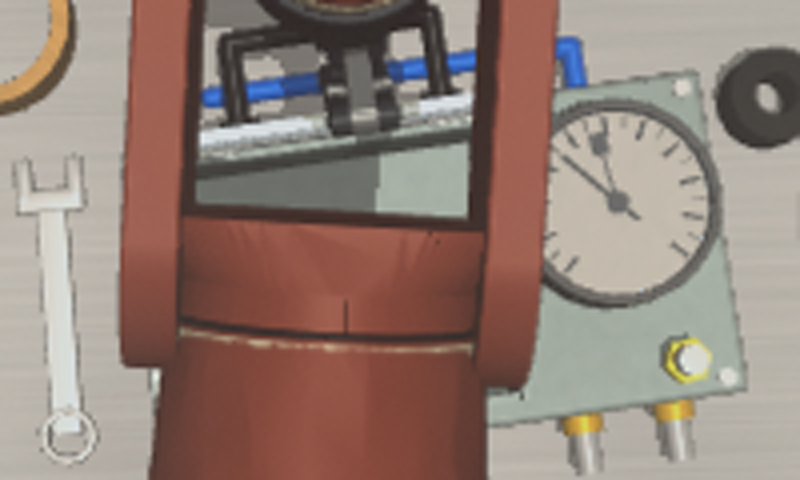

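The hands read 311° for the needle and 342.5° for the set hand, so the knob needs about 105° clockwise. The wrist camera sticks out 83 mm, so I'll pre-rotate +115° to keep it away from the cover.

Call:
{"fn": "play_rows", "kwargs": {
  "series": [
    [[-0.0099,-0.0012,0,0,0,8.2,0.8],[-0.0099,-0.0012,0,0,0,8.2,0.8],[-0.0099,-0.0012,0,0,0,8.2,0.8],[-0.0099,-0.0012,0,0,0,8.2,0.8],[-0.0099,-0.0012,0,0,0,8.2,0.8],[-0.0099,-0.0012,0,0,0,8.2,0.8],[-0.0099,-0.0012,0,0,0,8.2,0.8],[-0.0099,-0.0012,0,0,0,8.2,0.8],[-0.0099,-0.001,0,0,0,8.2,0.8],[-0.0096,-0.001,0,0,0,8.2,0.8]]
  ]
}}

```text
time: 7.9
tool_pos: [0.5508, 0.0113, 0.3652]
tool_rot: [-0.001, 0.008, 1.0, -0.0]
contact_force: [-1.2, 0.2, 1.2]
gripper_width: 0.801
grasp_force: 0.0
```

Call:
{"fn": "play_rows", "kwargs": {
  "series": [
    [[0,0,-0.02,0,0,8.2,0.8],[0,0,-0.03,0,0,8.2,0.8],[0,0,-0.03,0,0,8.2,0.8],[0,0,-0.03,0,0,8.2,0.8],[0,0,-0.03,0,0,0,0.8],[0,0,-0.03,0,0,0,0.8],[0,0,0,0,0,0,0.8],[0,0,0,0,0,0,0.8]]
  ]
}}

```text
time: 8.7
tool_pos: [0.551, 0.0115, 0.1961]
tool_rot: [-0.001, -0.272, 0.962, 0.0]
contact_force: [0.4, 0.1, 1.1]
gripper_width: 0.796
grasp_force: 0.0
```

Run:
```python
from h import *
p=np.load('pose.npy')
s=manip.state();print(s["time"],s["tool_pos"],s["tool_rot"],s["joint_pos"],s["contact_force"])
f=cam("wrist");im=f["frame"].copy()
q=proj(f,st2w(p,(0,0,117)))[0];print(q);cv2.drawMarker(im,tuple(int(v) for v in q),(0,0,255),cv2.MARKER_CROSS,20,1)
sd=cam("side")["frame"]
cv2.imwrite('pics/w4.png',np.hstack([cv2.resize(im,(400,300)),cv2.resize(sd[60:300,160:480],(400,300))]))
```

```text
8.7 [0.55102967 0.01148513 0.19612453] [-1.24471112e-03 -2.71788959e-01  9.62356011e-01  3.47778447e-04] [-1.14043577e-01 -9.76704132e-02  1.82012575e+00 -3.04693519e-04
  1.42170447e+00 -2.23529769e+00] [0.37012548 0.11110732 1.14685836]
[324.47952622 257.65268966]
```

View pics/w4.png

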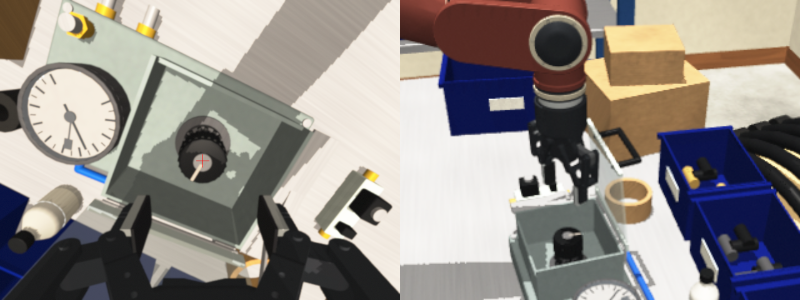

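The knob sits where predicted, with the cross on its centre dot, and the wrist is clear of the cover. I'll descend and grip.

Call:
{"fn": "play_rows", "kwargs": {
  "series": [
    [[0.002,-0.0003,-0.03,0,0,0,0.8],[0,0,-0.03,0,0,0,0.8],[0,0,-0.03,0,0,0,0.8],[0,0,-0.016,0,0,0,0.8],[0,0,0,0,0,0,0.7],[0,0,0,0,0,0,0.6],[0,0,0,0,0,0,0.3],[0,0,0,0,0,0,0.3]]
  ]
}}

```text
time: 9.6
tool_pos: [0.555, 0.0116, 0.0934]
tool_rot: [0.001, -0.272, 0.962, -0.0]
contact_force: [-2.6, 1.3, 3.3]
gripper_width: 0.544
grasp_force: 61.5
```

Call:
{"fn": "play_rows", "kwargs": {
  "series": [
    [[0,0,0,0,0,-6,0.3],[0,0,0,0,0,-6,0.3],[0,0,0,0,0,-6,0.3],[0,0,0,0,0,-6,0.3],[0,0,0,0,0,-6,0.3],[0,0,0,0,0,0,0.3]]
  ]
}}

```text
time: 10.2
tool_pos: [0.555, 0.0112, 0.093]
tool_rot: [0.002, -0.014, 1.0, -0.0]
contact_force: [-1.6, 1.0, 3.5]
gripper_width: 0.537
grasp_force: 61.9
```

Run:
```python
from h import *
p=np.load('pose.npy')
s=manip.state();print(s["time"],s["tool_pos"],s["tool_rot"],s["contact_force"],s["ft_torque"],s["gripper_width"],s["grasp_force"])
print(gauge(cam("top"),p))
```

```text
10.2 [0.55497958 0.01117466 0.09297861] [ 1.52075600e-03 -1.36383128e-02  9.99905800e-01 -2.73919847e-04] [-1.5651694   1.01609501  3.48547807] [-0.03577605  0.13563686 -0.08282612] 0.5372308904973506 61.88393712043762
[[(320, 65), (343, 38)], [(18, 15), (46, 15), (73, 19), (101, 18), (320, 63), (341, 71)]]
```

The gauge follows the knob without slip (9° for 30°). About 72° remain.

Call:
{"fn": "play_rows", "kwargs": {
  "series": [
    [[0,0,0,0,0,-8,0.3],[0,0,0,0,0,-8,0.3],[0,0,0,0,0,-8,0.3],[0,0,0,0,0,-8,0.3],[0,0,0,0,0,-8,0.3],[0,0,0,0,0,-8,0.3],[0,0,0,0,0,-8,0.3],[0,0,0,0,0,-8,0.3],[0,0,0,0,0,-8,0.3],[0,0,0,0,0,0,0.3]]
  ]
}}

```text
time: 11.25
tool_pos: [0.5542, 0.0105, 0.0918]
tool_rot: [0.001, 0.576, 0.817, -0.0]
contact_force: [-1.9, -2.7, 3.0]
gripper_width: 0.541
grasp_force: 61.9
```

Run:
```python
from h import *
p=np.load('pose.npy')
f=cam("top");print(gauge(f,p))
s=manip.state();print(s["time"],s["tool_pos"],s["tool_rot"],s["contact_force"],s["ft_torque"],s["gripper_width"],s["grasp_force"])
```

```text
[[(340, 62)], [(18, 15), (46, 15), (73, 19), (101, 18), (342, 85)]]
11.3 [0.55417475 0.01055219 0.09180076] [ 7.75810161e-04  5.75215722e-01  8.18001318e-01 -3.39926740e-04] [-1.87449843 -3.19851622  3.66859452] [-0.42884983  0.29200645 -0.05448994] 0.5389802298003042 61.89175844192505
```

The long hand is at the set hand. I'll press lightly.

Call:
{"fn": "play_rows", "kwargs": {
  "series": [
    [[0,0,-0.001,0,0,0,0.3],[0,0,-0.001,0,0,0,0.3],[0,0,-0.001,0,0,0,0.3],[0,0,0,0,0,0,0.3]]
  ]
}}

```text
time: 11.7
tool_pos: [0.5543, 0.0106, 0.0908]
tool_rot: [0.0, 0.575, 0.818, -0.001]
contact_force: [-8.7, -3.4, 15.9]
gripper_width: 0.54
grasp_force: 63.2
```

Call:
{"fn": "play_rows", "kwargs": {
  "series": [
    [[0,0,-0.001,0,0,0,0.3],[0,0,-0.001,0,0,0,0.3],[0,0,0,0,0,0,0.3]]
  ]
}}

```text
time: 12.0
tool_pos: [0.5544, 0.0105, 0.0906]
tool_rot: [0.0, 0.575, 0.818, -0.001]
contact_force: [-13.2, -3.2, 24.5]
gripper_width: 0.542
grasp_force: 64.0
```

That is about 20 N on the teeth, so I'll ease off and search with small turns.

Call:
{"fn": "play_rows", "kwargs": {
  "series": [
    [[0,0,0.001,0,0,0,0.3],[0,0,0.001,0,0,-1.5,0.3],[0,0,0,0,0,-1.5,0.3],[0,0,0,0,0,0,0.3]]
  ]
}}

```text
time: 12.4
tool_pos: [0.5542, 0.0106, 0.0907]
tool_rot: [0.001, 0.597, 0.802, -0.001]
contact_force: [-8.1, -2.2, 15.2]
gripper_width: 0.54
grasp_force: 63.1
```

Run:
```python
from h import *
s=manip.state();print(s["time"],s["tool_pos"],s["tool_rot"],s["contact_force"],s["ft_torque"])
```

```text
12.4 [0.55424233 0.01055875 0.09072527] [ 5.71176669e-04  5.96893980e-01  8.02319644e-01 -6.62019794e-04] [-8.06143729 -2.15302551 15.22735541] [-0.44813465  1.43121293 -0.03895591]
```

Call:
{"fn": "play_rows", "kwargs": {
  "series": [
    [[0,0,0,0,0,-1.5,0.3],[0,0,0,0,0,-1.5,0.3],[0,0,0,0,0,0,0.3]]
  ]
}}

```text
time: 12.7
tool_pos: [0.5542, 0.0105, 0.0907]
tool_rot: [0.001, 0.618, 0.786, -0.001]
contact_force: [-8.9, -3.4, 15.1]
gripper_width: 0.543
grasp_force: 63.1
```

Call:
{"fn": "play_rows", "kwargs": {
  "series": [
    [[0,0,0,0,0,-1.5,0.3],[0,0,0,0,0,-1.5,0.3],[0,0,0,0,0,0,0.3]]
  ]
}}

```text
time: 13.0
tool_pos: [0.5542, 0.0106, 0.0907]
tool_rot: [0.0, 0.638, 0.77, -0.001]
contact_force: [-8.3, -3.2, 15.8]
gripper_width: 0.54
grasp_force: 63.1
```

Call:
{"fn": "play_rows", "kwargs": {
  "series": [
    [[0,0,0,0,0,-1.5,0.3],[0,0,0,0,0,-1.5,0.3],[0,0,0,0,0,0,0.3]]
  ]
}}

```text
time: 13.3
tool_pos: [0.5541, 0.0106, 0.0907]
tool_rot: [0.0, 0.658, 0.753, -0.001]
contact_force: [-8.1, -2.3, 14.9]
gripper_width: 0.542
grasp_force: 63.1
```

Call:
{"fn": "play_rows", "kwargs": {
  "series": [
    [[0,0,0,0,0,-1.5,0.3],[0,0,0,0,0,-1.5,0.3],[0,0,0,0,0,0,0.3]]
  ]
}}

```text
time: 13.6
tool_pos: [0.5541, 0.0106, 0.0907]
tool_rot: [0.0, 0.677, 0.736, -0.001]
contact_force: [-8.1, -2.7, 14.9]
gripper_width: 0.542
grasp_force: 63.1
```

Call:
{"fn": "play_rows", "kwargs": {
  "series": [
    [[0,0,0,0,0,-1.5,0.3],[0,0,0,0,0,-1.5,0.3],[0,0,0,0,0,0,0.3]]
  ]
}}

```text
time: 13.9
tool_pos: [0.5541, 0.0106, 0.0907]
tool_rot: [0.0, 0.696, 0.718, -0.001]
contact_force: [-8.3, -2.8, 15.5]
gripper_width: 0.542
grasp_force: 63.1
```

Call:
{"fn": "play_rows", "kwargs": {
  "series": [
    [[0,0,0,0,0,-1.5,0.3],[0,0,0,0,0,-1.5,0.3],[0,0,0,0,0,0,0.3]]
  ]
}}

```text
time: 14.2
tool_pos: [0.554, 0.0106, 0.0904]
tool_rot: [0.0, 0.715, 0.699, -0.001]
contact_force: [-7.9, -2.1, 14.1]
gripper_width: 0.54
grasp_force: 63.1
```

Call:
{"fn": "play_rows", "kwargs": {
  "series": [
    [[0,0,0,0,0,-1.5,0.3],[0,0,0,0,0,-1.5,0.3],[0,0,0,0,0,0,0.3]]
  ]
}}

```text
time: 14.5
tool_pos: [0.5539, 0.0106, 0.0882]
tool_rot: [0.001, 0.734, 0.68, -0.0]
contact_force: [-2.1, -3.7, 3.6]
gripper_width: 0.544
grasp_force: 62.2
```

Run:
```python
from h import *
p=np.load('pose.npy');print(gauge(cam("top"),p)); s=manip.state();print(s["time"],s["contact_force"],s["ft_torque"])
```

```text
[[(345, 77)], [(18, 15), (46, 15), (73, 19), (101, 18), (347, 82)]]
14.55 [-2.03293713 -4.57609517  3.11186068] [-0.76753107  0.44929224 -0.01221117]
```

It dropped into a notch: z fell and the force with it. The hand is only about 5–6° off. I'll push it home gently.

Call:
{"fn": "play_rows", "kwargs": {
  "series": [
    [[0,0,-0.001,0,0,0,0.3],[0,0,-0.001,0,0,0,0.3],[0,0,0,0,0,0,0.3]]
  ]
}}

```text
time: 14.85
tool_pos: [0.5539, 0.0107, 0.0858]
tool_rot: [0.0, 0.734, 0.68, -0.0]
contact_force: [-0.6, -4.0, 2.4]
gripper_width: 0.54
grasp_force: 62.2
```

Call:
{"fn": "play_rows", "kwargs": {
  "series": [
    [[0,0,-0.001,0,0,0,0.3],[0,0,0,0,0,0,0.3]]
  ]
}}

```text
time: 15.05
tool_pos: [0.5539, 0.0107, 0.0855]
tool_rot: [0.0, 0.734, 0.68, -0.0]
contact_force: [-2.5, -5.2, 6.5]
gripper_width: 0.542
grasp_force: 62.3
```

Call:
{"fn": "play_rows", "kwargs": {
  "series": [
    [[0,0,-0.001,0,0,0,0.3],[0,0,-0.0005,0,0,0,0.3],[0,0,0,0,0,0,0.3]]
  ]
}}

```text
time: 15.35
tool_pos: [0.554, 0.0107, 0.0854]
tool_rot: [0.0, 0.734, 0.68, -0.001]
contact_force: [-7.0, -4.7, 13.3]
gripper_width: 0.539
grasp_force: 62.8
```

It is firmly stopped at about 8.5 mm down. I'll relax the push, release and retreat.

Call:
{"fn": "play_rows", "kwargs": {
  "series": [
    [[0,0,0.001,0,0,0,0.3],[0,0,0.001,0,0,0,0.3],[0,0,0,0,0,0,0.6],[0,0,0,0,0,0,0.75],[0,0,0,0,0,0,0.8],[0,0,0.01,0,0,0,0.8],[0,0,0.03,0,0,0,0.8],[0,0,0.04,0,0,0,0.8],[-0.02,0,0.04,0,0,0,0.8],[-0.04,0,0.03,0,0,0,0.8]]
  ]
}}

```text
time: 16.35
tool_pos: [0.4954, 0.0113, 0.2399]
tool_rot: [0.002, 0.734, 0.679, 0.002]
contact_force: [-0.2, 0.1, 1.3]
gripper_width: 0.798
grasp_force: 0.0
```

Call:
{"fn": "play_rows", "kwargs": {
  "series": [
    [[-0.03,0.04,0,0,0,0,0.8],[-0.02,0.04,0,0,0,0,0.8],[0,0.045,0,0,0,0,0.8],[0,0.045,0,0,0,0,0.8],[0,0.045,0,0,0,0,0.8],[0,0.045,0,0,0,0,0.8],[0,0.045,0,0,0,0,0.8],[0,0,0,0,0,0,0.8],[0,0,0,0,0,0,0.8],[0,0,0,0,0,0,0.8]]
  ]
}}

```text
time: 17.35
tool_pos: [0.444, 0.3157, 0.2361]
tool_rot: [0.0, 0.734, 0.679, 0.0]
contact_force: [-0.8, 0.7, -0.4]
gripper_width: 0.802
grasp_force: 0.0
```

Run:
```python
from h import *
p=np.load('pose.npy')
f=cam("top");print(gauge(f,p));s=manip.state();print(s["time"],s["tool_pos"],s["contact_force"])
sd=cam("side")
for z in(117,108.5): print(proj(sd,st2w(p,(0,0,z))),proj(f,st2w(p,(0,0,z))))
cv2.imwrite('pics/end.png',np.hstack([cv2.resize(f["frame"][195:315,260:440],(450,300),interpolation=cv2.INTER_CUBIC),cv2.resize(sd["frame"][130:340,200:400],(350,300),interpolation=cv2.INTER_CUBIC)]))
```

```text
[[(345, 75)], [(18, 15), (46, 15), (73, 19), (101, 18), (347, 81)]]
17.4 [0.44406297 0.31539662 0.23599488] [-0.23990772 -0.32779537  0.48351412]
[[293.22717583 246.97488977]] [[327.88418726 264.75631899]]
[[293.36400878 250.09771108]] [[327.77378952 264.9939208 ]]
```

View pics/end.png

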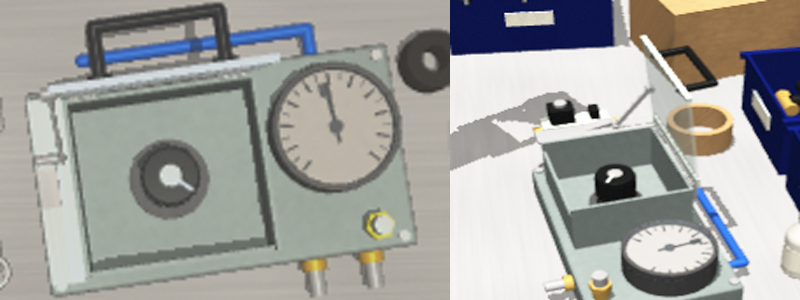

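The final view shows the cover propped, the hands together at (328,95) and the knob sitting low with the arm clear. I'll hand it in.

```bash
python3 -c "
from plant import manip
print(manip.job_done())"
```

```text
the job is handed in; nothing more can be done
None
```

I handed the job in at about 17 s: the cover is propped on its stay, the long hand is about 4 mm from the set hand, and the knob is locked fully down in its notch. The arm is clear and no other things were touched, but the hand-in returned no verdict.

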